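Fit the queen-cell carrier on its turntable

TASK

Pick the round queen-cell carrier up by its grip bar, set its central bore over the spindle of the turntable and turn it until the three studs enter its holes, then slide it down fully home, flat on the turntable, and let go. The cells are delicate: keep the carrier level, lower it slowly without dropping it, press and turn with only a light hand force (well under 25 N on the studs and spindle), and leave everything else on the bench where it is.

Things in the scene. Friction and masses are not known exactly. Their poses are not given: they have to be found in the camera images.
- carrier: loose round white queen-cell carrier, 0.3 kg: disc 140 mm in diameter, 8 mm thick, nine yellow cell cups along its rim (up to 31 mm above the underside), central hub 36 mm in diameter and 50 mm high with an upright grip bar on it. Origin: centre of the underside, in the mouth of its bore; z up. Bore: 20 mm in diameter, 46 mm deep, open below only. Starts flat on the bench
- carrier_grip (a point): centre of the carrier's grip bar, on its axis, 70 mm above the underside. The bar is 56 mm long along the carrier's x, 12 mm thick along its y, from 50 to 88 mm above the underside. Axes as the carrier's
- carrier_hole (a point): one of the carrier's three stud holes (centre, at the underside): through holes 10 mm in diameter, 36 mm from the axis, at 0 (this one), 120 and 240 degrees from the carrier's x axis; it fits in three positions a third of a turn apart
- drive: fixed drive unit of an incubator turntable: grey housing 140 x 140 x 45 mm; origin under its centre, on the spindle axis, z up. On it lies an aluminium turntable 116 mm in diameter with a central steel spindle, three steel studs and, midway between the studs, three low sprung rubber pads. Its brake is on, the turntable does not turn
- drive_seat (a point): point on the spindle axis 2 mm above the turntable's face, 51 mm above the bench: when fully home the carrier's underside rests at this height (within 1 mm) on the rubber pads, which give 0.4 mm per newton, 3 mm at most. Axes as the housing's
- spindle_top (a point): top of the spindle, 40 mm above the seat. The spindle is 18 mm in diameter; its top 8 mm taper to 8 mm across
- stud_level (a point): point on the spindle axis level with the stud tops, 16 mm above the seat. Studs: 8 mm in diameter, top 2 mm tapered to 6 mm, 36 mm from the axis, 120 degrees apart; one stands within 40 degrees (0.70 rad) either way of the housing's x axis. Their angle is NOT reported: see it or find it by feel, turning the carrier on them under light load; holes enter within 2 to 3 degrees
- cup_a: loose yellow plastic queen-cell cup, 19 mm wide and 21 mm high, standing beside the drive unit; origin under its centre
- cup_b: loose yellow cell cup of the same kind, standing beside the carrier; origin under its centre
- mouse: black computer mouse, 100 x 60 x 30 mm; origin under its centre
- tool_glass: small glass, 52 mm wide and 70 mm high, with a wooden stick in it up to 135 mm; origin under its centre
- graft_case: small yellow plastic case, 60 x 35 x 18 mm; origin under its centre
Mind the look-alikes: they are no part of the job. What is shaped like the drive but orange is not meant.

How it is judged:
By the outcome, as a careful person would: the job done as asked, in the order asked, and still so for the second after the job is handed in, with the robot touching nothing.
It also fails if it takes over 72 s, if anything falls off the work surface, if the arm or the gripper's body presses on something with over 40 N, if the wrist force passes 120 N, or if a joint passes its speed limit or range.

ROBOT

A 7-joint arm with a two-finger parallel gripper is mounted at the origin on the work surface. World frame = base frame: x ahead of the robot, y to its left, z up, the work surface at z = 0. Lengths are in m, angles in rad, forces in N, time in s.
With the tool pointing down it reaches from about 0.425 to 0.925 m from the base axis. Payload 6.8 kg.
Tool frame: the origin (TCP) lies at the very end of the fingers, on their centre line; the grasp point (between the pads) lies 19 mm behind it (r.tcp_to_grasp is the distance from the TCP to the grasp point, in m); z points along the fingers, y is the line along which they close (so a half turn about z gives the same grasp; the last joint's range is limited). The gripper opens to 85 mm and grips with 20 to 120 N. Pads are 22 mm wide; open, the fingers measure 114 mm over their backs; the gripper's body (76 mm by 85 mm) begins 54 mm behind the grasp point. The pads swing forward as they close: fully open they stand 13 mm farther back than shut.
Start: joints at [1.066, 0.477, 0.022, 1.555, -0.011, 1.109, -0.083], TCP at [0.261, -0.623, 0.201] pointing down, gripper open.
Joint ranges: [-2.96, 2.96], [-0.34, 2.1], [-1.41, 1.46], [0.24, 2.44], [-1.37, 4.51], [0.17, 1.92], [-2.96, 2.96]. Speed limits (rad/s): [2.39, 2.39, 3.14, 3.14, 3.14, 3.14, 3.14].

INTERFACE

Orientations are given as a rotation vector (axis times angle).
In Python, from bench import r gives the robot as it stands.
- The arm moves only by the tool step_arm, never from a script. Its argument "moves" is a list of rows, each a list of 7 numbers: the shift along the tool's x, y, z in mm, then the turn, a rotation vector about the tool's x, y, z in rad, then the finger opening in mm, from 0 to 85.4. A call has 1 to 8 rows; each row is the pose to reach, as a shift and turn from the pose commanded when the call began, along the tool's axes at that moment; what a row does not reach only later rows make up. A row lasts 1/10 s, in which the tool goes at most 50 mm and 8.59 degrees, less where a joint would pass 70% of its speed; a pose out of reach is approached as far as the arm can. A call with a gripper value outside its range is refused whole. The fingers move at their own pace and stop on an object; "grip_force" is the grip in N (left out, the last holds). Time passes only in rows, so rows that repeat a pose let the fingers close. It gives the time, the measured TCP pose, the force, the opening and the grip force at its end, in the units of the state.
- r.get_obs(): the state, without advancing time (a new reading comes with each control period).
- r.grab_frame(name): name is "scene" or "top"; returns a dict with "image" (420x560x3 uint8, red, green, blue), "depth" (420x560 float32, m along the optical axis (not along the pixel's ray), 0 where there is no reading), "mtx" (3x3 intrinsics, pixels), "rvec" (rotation vector, rad) and "tvec" (3), from world to camera coordinates, as OpenCV has them. Camera axes: x right, y down, z forward; pixel columns grow to the right and rows downward; lengths in m; the calibration is good to about 2 mm. A picture is of the moment at which its call begins.
- r.hand_in(): hands the job in; it is judged then, once.
The state is a dict: "clock": time; "joints": joint angles; "qvel": joint speeds; "tau": joint torques, N m; "tcp_pos": TCP position; "orientation": TCP orientation; "contact_force": force on the tool from outside, world axes, zero at the start; "moment": the same for the moment, N m; "grip_width": finger opening in m; "gripper_force": force on a finger pad.
Only numpy, scipy, OpenCV 4.12 (cv2) and the standard library are available. Lean on these libraries where they do the work, as an engineer would, in place of code of your own. Each camera call takes 0.05 s, during which the arm holds its last target. There are 200 camera calls.

## Working session

There is one attempt and no reset: what is moved stays moved. The work goes in short steps, Python scripts to look and compute and a tool call to move; the robot and the scene stay as the last step left them, time stands still between calls to the robot, and variables do not carry over. Pictures are saved under pics/ and viewed, at most 10 in all, crops included, and the job is handed in when it is done.

Besides the shell and the picture viewer there is one more tool, called after ">>>" as name(argument=value, ...), one argument or row to a line, values as JSON. step_arm: Moves the arm, as the interface text tells. Its arguments: {"type":"object","properties":{"moves":{"type":"array","items":{"type":"array","items":{"type":"number"}}},"grip_force":{"type":"number"}},"required":["moves"]}

```bash
mkdir -p pics; ls; python3 - <<'E'
from bench import r
import cv2,numpy as np
ims=[]
for n in("scene","top"):
    f=r.grab_frame(n); np.savez(f"{n}.npz",**f); cv2.imwrite(f"pics/{n}0.png",f["image"][:,:,::-1])
    R=cv2.Rodrigues(f["rvec"])[0]; print(n,f["mtx"].tolist(),(-R.T@np.ravel(f["tvec"])).round(3),R.round(2).tolist())
o=r.get_obs(); print(o)
E
```

```text
pics
scene [[412.5087871977051, 0.0, 277.50252674853135], [0.0, 412.5087871977051, 204.0652143178892], [0.0, 0.0, 1.0]] [ 1.318 -0.047  0.699] [[0.06, 1.0, -0.02], [0.61, -0.05, -0.79], [-0.79, 0.03, -0.61]]
top [[387.7665739934101, 0.0, 278.9210620299451], [0.0, 387.7665739934101, 208.10662329154366], [0.0, 0.0, 1.0]] [ 0.403 -0.005  1.17 ] [[-0.02, -1.0, -0.01], [-1.0, 0.02, -0.07], [0.07, 0.01, -1.0]]
{'clock': 0.1, 'joints': array([ 1.06588424,  0.477745  ,  0.02233256,  1.5563542 , -0.01147769,
        1.10931055, -0.08312285]), 'qvel': array([ 0.00104637, -0.001221  ,  0.00040832, -0.0016244 , -0.00102519,
        0.00079783,  0.00216369]), 'tau': array([ 5.39595800e-03, -5.97760713e+01,  1.61413271e+00, -2.81953937e+01,
        1.28756335e-02,  5.02189941e-03,  3.76557580e-06]), 'tcp_pos': array([ 0.26063032, -0.62201123,  0.20000363]), 'orientation': array([-3.07836494e+00, -6.18934445e-01,  7.35196483e-04]), 'contact_force': array([ 0.59946573,  0.46616569, -0.45654014]), 'moment': array([0.05749867, 0.03502149, 0.02202512]), 'gripper_force': 0.0, 'grip_width': 0.08539082747634412}
```

View pics/scene0.png

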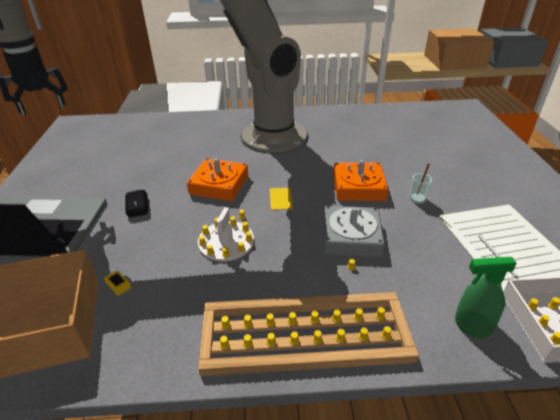

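View pics/top0.png

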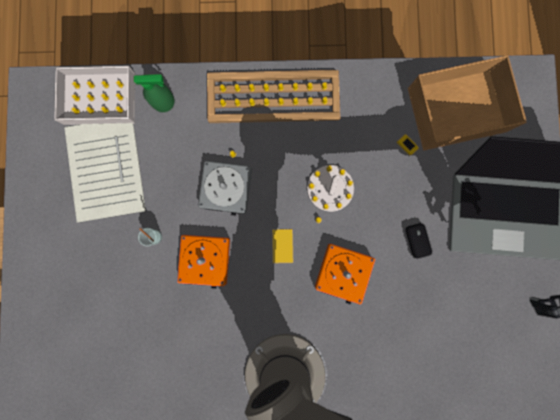

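Candidates: the grey drive at top (222,185) / scene (353,230); the orange look-alikes at top (203,262) and (345,273) are not meant. The carrier is the white disc with cups at top (330,188) / scene (226,238), and cup_b is beside it at top (318,218). I'll confirm with an enlarged crop.

```bash
cat > h.py <<'E'
import numpy as np,cv2
def cam(f):
    R=cv2.Rodrigues(f["rvec"])[0]; return R,-R.T@np.ravel(f["tvec"])
def ray(f,uv,z):
    R,c=cam(f); uv=np.atleast_2d(uv).astype(float)
    d=np.c_[(uv-f["mtx"][:2,2])/f["mtx"][0,0],np.ones(len(uv))]@R
    return c+d*((z-c[2])/d[:,2])[:,None]
def pts(f):
    R,c=cam(f); h,w=f["depth"].shape; v,u=np.mgrid[:h,:w]; d=f["depth"]
    p=np.stack([(u-f["mtx"][0,2])/f["mtx"][0,0]*d,(v-f["mtx"][1,2])/f["mtx"][0,0]*d,d],-1)
    return p@R+c
def crop(f,x,y,w,h,s): return cv2.resize(f["image"][y:y+h,x:x+w,::-1],None,fx=s,fy=s,interpolation=cv2.INTER_CUBIC)
E
python3 - <<'E'
from h import *
t=dict(np.load("top.npz"));s=dict(np.load("scene.npz"))
a=np.hstack([crop(t,295,155,70,60,5),crop(t,190,155,70,60,5)]);b=np.hstack([crop(s,192,202,70,60,5),crop(s,318,195,70,60,5)])
cv2.imwrite("pics/c0.png",np.vstack([a,b]))
for n,f in(("top",t),("scene",s)):
    P=pts(f); im=f["image"].astype(int)
    hsv=cv2.cvtColor(f["image"],cv2.COLOR_RGB2HSV)
    c0=ray(f,[[330,188]] if n=="top" else [[227,238]],0.01)[0]; d0=ray(f,[[222,185]] if n=="top" else [[353,225]],0.05)[0]
    print(n,c0,d0)
    near=lambda c,rad:np.hypot(P[...,0]-c[0],P[...,1]-c[1])<rad
    z=P[...,2]
    for nm,m in(("bar",near(c0,.08)&(z>.055)),("disc",near(c0,.1)&(z>.004)&(z<.013)&(hsv[...,1]<60)&(hsv[...,2]>150)),("house",near(d0,.13)&(z>.035)&(z<.055)&(hsv[...,1]<60)),("spind",near(d0,.05)&(z>.075))):
        q=P[m]; 
        if len(q)<3: print(nm,len(q)); continue
        r=cv2.minAreaRect((q[:,:2]*1000).astype(np.float32)); e=cv2.minEnclosingCircle((q[:,:2]*1000).astype(np.float32))
        print(nm,len(q),q.mean(0).round(4),np.round(r[0],1),np.round(r[1],1),round(r[2],1),'z',q[:,2].min().round(3),q[:,2].max().round(3),'circ',np.round(e[0],1),round(e[1],1))
E
```

```text
top [ 0.5445846  -0.14624138  0.01      ] [0.55429481 0.17249574 0.05      ]
bar 110 [ 0.5431 -0.1443  0.0842] [ 544.3 -146.5] [54.5 28.5] 0.4 z 0.055 0.093 circ [ 543.9 -145.8] 27.8
disc 786 [ 0.5353 -0.1479  0.0092] [ 542.4 -149.6] [130.1 141.3] 25.1 z 0.004 0.013 circ [ 544.4 -148.5] 70.9
house 2169 [0.5486 0.1673 0.0475] [545.8 169.6] [140.7 148.8] 81.5 z 0.035 0.055 circ [550.2 168.7] 95.5
spind 35 [0.5495 0.1679 0.0866] [550.2 168. ] [17.3 14.4] 4.3 z 0.077 0.094 circ [550.3 169.2] 9.0
scene [ 0.54568346 -0.1432222   0.01      ] [0.56686143 0.16541912 0.05      ]
bar 201 [ 0.5534 -0.1462  0.0756] [ 548.1 -147. ] [12.4 56.8] 73.1 z 0.055 0.088 circ [ 547.9 -147.7] 28.4
disc 574 [ 0.5495 -0.151   0.0068] [ 544.7 -148. ] [129.5 138. ] 20.8 z 0.004 0.012 circ [ 545.9 -147.7] 70.5
house 2044 [0.5666 0.1645 0.0441] [553.6 167.8] [139.6 142.8] 81.7 z 0.035 0.055 circ [554.  166.5] 95.9
spind 46 [0.5569 0.1666 0.0832] [556.3 165.8] [16.7 12.3] 48.8 z 0.076 0.091 circ [555.4 166.6] 8.4
```

View pics/c0.png

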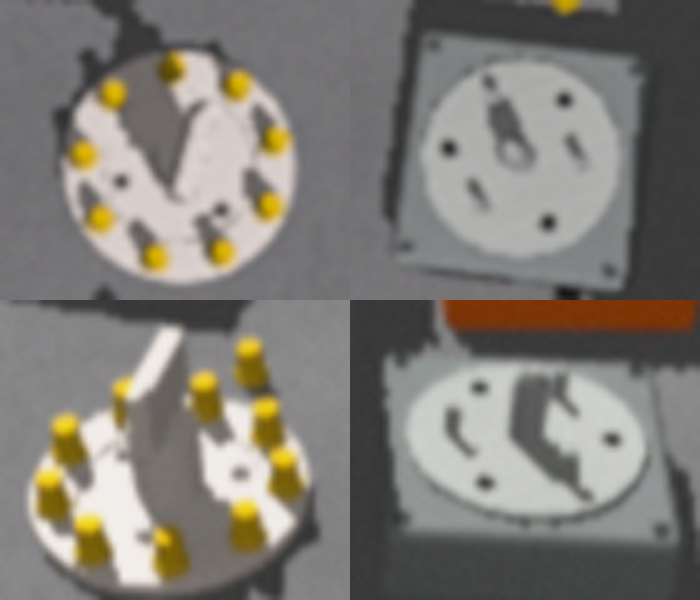

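The crops confirm both: the carrier with its upright bar and two visible stud holes at crop (122,180) and (221,210); the grey turntable with three dark pads at crop (565,100), (449,148), (548,222) and studs midway between them.

```bash
cat > m.py <<'E'
from h import *
def disc(f,uv0,z,rad,grey_ok):
    hsv=cv2.cvtColor(f["image"],cv2.COLOR_RGB2HSV); P=np.array(ray(f,np.stack(np.meshgrid(np.arange(560),np.arange(420)),-1).reshape(-1,2),z)).reshape(420,560,3)
    return hsv,P
def blobs(f,c,z,lo,hi,thr):
    """dark spots on plane z at radius lo..hi around c (world)"""
    g=cv2.cvtColor(f["image"],cv2.COLOR_RGB2GRAY)
    # rectify plane patch to 0.25 mm/px, x right, y up
    R,cc=cam(f); n=400; s=.0004
    i,j=np.meshgrid(np.arange(n),np.arange(n)); W=np.stack([c[0]+(i-n/2)*s,c[1]+(n/2-j)*s,np.full(i.shape,z)],-1)
    q=W@R.T+np.ravel(f["tvec"]); u=(q[...,:2]/q[...,2:]*f["mtx"][0,0]+f["mtx"][:2,2]).astype(np.float32)
    return cv2.remap(f["image"],u[...,0],u[...,1],cv2.INTER_CUBIC)
E
python3 - <<'E'
from m import *
t=dict(np.load("top.npz"));s=dict(np.load("scene.npz"))
rows=[]
for n,f in(("top",t),("scene",s)):
    hsv=cv2.cvtColor(f["image"],cv2.COLOR_RGB2HSV)
    # turntable: bright blob, convex hull ellipse
    x0,y0,x1,y1=(195,160,250,212) if n=="top" else (322,200,385,250)
    m=np.zeros(hsv.shape[:2],np.uint8); m[y0:y1,x0:x1]=((hsv[y0:y1,x0:x1,2]>(190)))*255
    c=max(cv2.findContours(m,cv2.RETR_EXTERNAL,cv2.CHAIN_APPROX_NONE)[0],key=cv2.contourArea)[:,0]
    w=ray(f,cv2.convexHull(c)[:,0],.049)[:,:2]*1000
    e=cv2.fitEllipse(w.astype(np.float32)); print(n,"turntable",np.round(e[0],1),np.round(e[1],1), np.percentile(hsv[y0:y1,x0:x1,2],[20,50,80]))
    C=np.array(e[0])/1000
    rows.append([blobs(f,C,.05,0,0,0),blobs(f,(.545,-.148),.008,0,0,0)])
    px=np.array([[233,175],[209.8,184.6],[229.6,199.4]]) if n=="top" else 318+np.array([[(480-350)/5,0],[(612-350)/5,0],[(485-350)/5,0]])*1
    if n=="scene": px=np.array([[318+26,195+(387-300)/5],[318+52.4,195+(439-300)/5],[318+27,195+(483-300)/5]])
    g=255-cv2.cvtColor(f["image"],cv2.COLOR_RGB2GRAY).astype(float); r=[]
    def ref(p,k=3):
        u,v=np.round(p).astype(int); a=g[v-k:v+k+1,u-k:u+k+1]; a=np.clip(a-np.median(a)-10,0,None); y,x=np.mgrid[v-k:v+k+1,u-k:u+k+1]; return [(a*x).sum()/a.sum(),(a*y).sum()/a.sum()]
    q=ray(f,[ref(p) for p in px],.050)[:,:2]; d=q-q.mean(0)
    a=np.degrees(np.arctan2(d[:,1],d[:,0])); print("pads centre",(q.mean(0)*1000).round(1),"rad",(np.hypot(*d.T)*1000).round(1),"ang mod120",(a%120).round(1))
    hp=np.array([[295+122/5,155+36],[295+221/5,155+42]]) if n=="top" else np.array([[192+24.5,202+(455-300)/5],[192+48,202+(473-300)/5]])
    q=ray(f,[ref(p,2) for p in hp],.008)[:,:2]; print("holes",(q*1000).round(1).tolist())
cv2.imwrite("pics/rect.png",np.vstack([np.hstack(r) for r in rows])[::1,:,::-1][:800,:800])
im=cv2.imread("pics/rect.png"); cv2.imwrite("pics/rect.png",cv2.resize(im,(600,600)))
E
```

```text
Traceback (most recent call last):
ValueError: max() iterable argument is empty
```

```bash
cat > a.py <<'E'
from m import *
t=dict(np.load("top.npz"));s=dict(np.load("scene.npz"))
rows=[]
for n,f in(("top",t),("scene",s)):
    hsv=cv2.cvtColor(f["image"],cv2.COLOR_RGB2HSV)
    x0,y0,x1,y1=(203,164,244,208) if n=="top" else (322,203,385,242)
    V=hsv[y0:y1,x0:x1,2]; print(np.percentile(V,[5,20,50,80,95]))
    m=np.zeros(hsv.shape[:2],np.uint8); thr=(160 if n=="top" else 160); m[y0:y1,x0:x1]=(V>thr)*255
    c=max(cv2.findContours(m,cv2.RETR_EXTERNAL,cv2.CHAIN_APPROX_NONE)[0],key=cv2.contourArea)[:,0]
    w=ray(f,cv2.convexHull(c)[:,0],.049)[:,:2]*1000
    e=cv2.fitEllipse(w.astype(np.float32)); print(n,"turntable",np.round(e[0],1),np.round(e[1],1))
    C=np.array([.551,.1675])
    rows.append([blobs(f,C,.05,0,0,0),blobs(f,(.545,-.148),.008,0,0,0)])
    px=np.array([[233,175],[209.8,184.6],[229.6,199.4]]) if n=="top" else np.array([[318+26,195+(387-300)/5],[318+52.4,195+(439-300)/5],[318+27,195+(483-300)/5]])
    g=255-cv2.cvtColor(f["image"],cv2.COLOR_RGB2GRAY).astype(float)
    def ref(p,k=3):
        u,v=np.round(p).astype(int); a=g[v-k:v+k+1,u-k:u+k+1]; a=np.clip(a-np.median(a)-10,0,None); y,x=np.mgrid[v-k:v+k+1,u-k:u+k+1]; return [(a*x).sum()/a.sum(),(a*y).sum()/a.sum()]
    q=ray(f,[ref(p) for p in px],.050)[:,:2]; d=q-q.mean(0)
    a=np.degrees(np.arctan2(d[:,1],d[:,0])); print("pads centre",(q.mean(0)*1000).round(1),"rad",(np.hypot(*d.T)*1000).round(1),"ang mod120",(a%120).round(1))
    hp=np.array([[295+122/5,155+36],[295+221/5,155+42]]) if n=="top" else np.array([[192+24.5,202+(455-300)/5],[192+48,202+(473-300)/5]])
    q=ray(f,[ref(p,2) for p in hp],.008)[:,:2]; print("holes",(q*1000).round(1).tolist())
im=np.vstack([np.hstack(r) for r in rows])[...,::-1]; cv2.imwrite("pics/rect.png",cv2.resize(im,(600,600)))
E
python3 a.py
```

```text
[102.15 130.   162.   175.   178.  ]
top turntable [550.6 167.8] [111.4 113.5]
pads centre [551.5 167.7] rad [41.9 42.1 41.9] ang mod120 [81.9 82.  82.2]
holes [[536.8, -112.5], [518.3, -171.8]]
[ 59.  92. 147. 200. 205.]
scene turntable [552.2 165.8] [113.6 116.7]
pads centre [554.7 166.8] rad [42.1 41.9 42.4] ang mod120 [81.3 82.  81.9]
holes [[520.7, -168.6], [539.4, -112.0]]
```

View pics/rect.png

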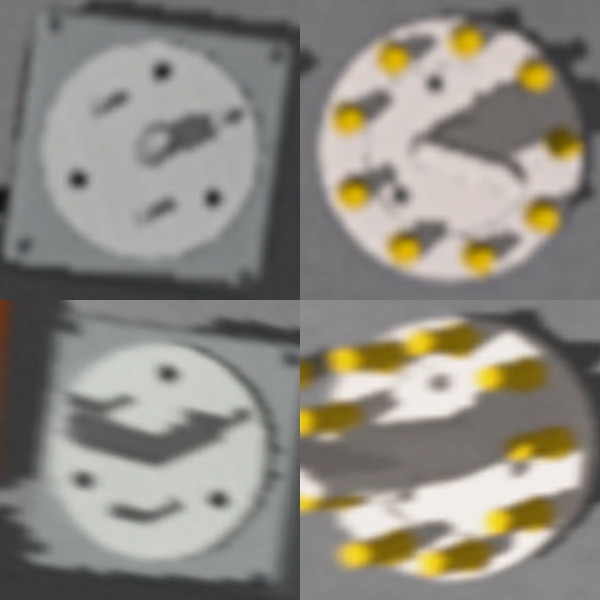

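Studs: pads sit at 82° mod 120, so the studs are at 22° mod 120. Carrier: axis ≈ (0.5455,-0.1475), yaw ≈ -17.3°. Moving above it.

```bash
cat > go.py <<'E'
import sys,numpy as np
from scipy.spatial.transform import Rotation as Ro
from bench import r
# go.py x y z yaw_deg (mm) -> shift & turn in tool axes
x,y,z,w=map(float,sys.argv[1:5]); o=r.get_obs()
R=Ro.from_rotvec(o["orientation"]); T=Ro.from_rotvec([0,0,np.radians(w)])*Ro.from_rotvec([np.pi,0,0])
print("t",round(o["clock"],2),"tcp",(o["tcp_pos"]*1000).round(1),"yaw",np.degrees(np.arctan2(*R.as_matrix()[[1,0],0])).round(2),"j",o["joints"].round(2),"F",o["contact_force"].round(1),"w",round(o["grip_width"]*1000,1))
print("shift",R.inv().apply(np.array([x,y,z])-o["tcp_pos"]*1000).round(1),"turn",(R.inv()*T).as_rotvec().round(4))
E
python3 go.py 545.5 -147.5 180 -17.3
```

```text
t 0.1 tcp [ 260.6 -622.   200. ] yaw 22.74 j [ 1.07  0.48  0.02  1.56 -0.01  1.11 -0.08] F [ 0.6  0.5 -0.5] w 85.4
shift [ 446.1 -327.5   20.5] turn [-0.0016  0.0007  0.6988]
```

>>> step_arm(
  moves=[
    [40,-30,0,0,0,0.08,85],
    [80,-60,0,0,0,0.16,85],
    [120,-90,0,0,0,0.24,85],
    [160,-120,0,0,0,0.32,85],
    [200,-150,0,0,0,0.4,85],
    [240,-180,0,0,0,0.48,85],
    [280,-210,0,0,0,0.56,85],
    [320,-240,0,0,0,0.64,85],
  ],
)

```text
clock: 0.9
tcp_pos: [0.4637, -0.2756, 0.2008]
orientation: [-3.118, 0.386, 0.0]
contact_force: [1.4, -1.6, -0.1]
grip_width: 0.0851
gripper_force: 0.0
```

```bash
python3 go.py 545.5 -147.5 150 -17.3
```

```text
t 0.9 tcp [ 463.7 -275.6  200.8] yaw -14.13 j [ 0.44  0.26 -0.03  1.88  0.01  1.01 -1.4 ] F [ 1.4 -1.6 -0.1] w 85.1
shift [  48.  -144.2   50.7] turn [-0.      0.0003  0.0553]
```

>>> step_arm(
  moves=[
    [14,-36,0,0,0,0.06,85],
    [25,-73,0,0,0,0.06,85],
    [36,-110,0,0,0,0.06,85],
    [49,-145,10,0,0,0.06,85],
    [49,-145,30,0,0,0.06,85],
    [49,-145,50,0,0,0.06,85],
    [49,-145,50,0,0,0.06,85],
  ],
)

```text
clock: 1.6
tcp_pos: [0.5435, -0.1479, 0.148]
orientation: [-3.106, 0.473, 0.009]
contact_force: [-0.5, -0.2, -0.2]
grip_width: 0.085
gripper_force: 0.0
```

```bash
python3 go.py 545.5 -147.5 54 -17.3; python3 - <<'E'
from h import *
from bench import r
f=r.grab_frame("scene"); g=r.grab_frame("top")
a=crop(f,170,150,133,100,3);b=crop(g,270,120,133,100,3);cv2.imwrite("pics/g1.png",np.hstack([a,b]))
E
```

```text
t 1.6 tcp [ 543.5 -147.9  148. ] yaw -17.33 j [ 0.23  0.36 -0.09  1.87  0.04  0.92 -1.75] F [-0.5 -0.2 -0.2] w 85.0
shift [ 2.4 -1.1 94. ] turn [ 0.0008  0.0059 -0.0004]
```

View pics/g1.png

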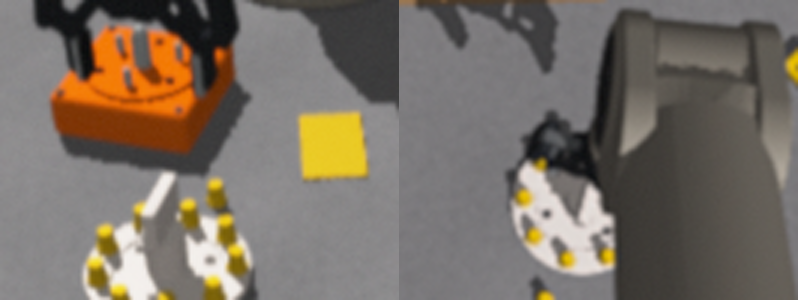

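The scene crop shows the fingers above and straddling the carrier's bar (bar at crop (160,205)), clear of everything. Descending.

>>> step_arm(
  moves=[
    [1,-0.5,20,0,0.003,0,85],
    [2,-1,40,0,0.005,0,85],
    [2,-1,60,0,0.005,0,85],
    [2,-1,75,0,0.005,0,85],
    [2,-1,75,0,0.005,0,85],
  ],
)

```text
clock: 2.2
tcp_pos: [0.5472, -0.1485, 0.0753]
orientation: [3.105, -0.475, 0.005]
contact_force: [-1.0, -0.7, -0.4]
grip_width: 0.0851
gripper_force: 0.0
```

```bash
python3 go.py 545.5 -147.5 54 -17.3; python3 - <<'E'
from h import *
from bench import r
f=r.grab_frame("scene")
cv2.imwrite("pics/g2.png",crop(f,170,150,120,100,6))
E
```

```text
t 2.2 tcp [ 547.2 -148.5   75.3] yaw -17.41 j [ 0.22  0.45 -0.09  1.92  0.06  0.76 -1.77] F [-1.  -0.7 -0.4] w 85.1
shift [-1.9 -0.4 21.2] turn [ 0.0003 -0.0031 -0.0019]
```

View pics/g2.png

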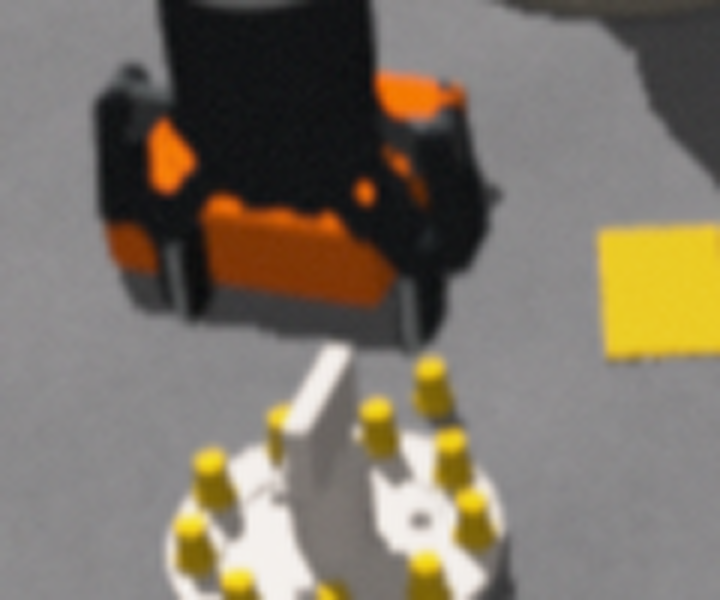

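```bash
python3 - <<'E'
from h import *
from bench import r
f=r.grab_frame("scene"); o=r.get_obs(); R=cv2.Rodrigues(o["orientation"])[0]
L=np.array([[0,y,z] for y in(-.0425,.0425) for z in(0,-.013,-.03)]+[[0,0,0]])
W=o["tcp_pos"]+L@R.T
W=np.vstack([W,[[.5455,-.1475,.088]]])
p=cv2.projectPoints(W,f["rvec"],f["tvec"],f["mtx"],None)[0][:,0]; print(((p-[170,150])*6).round(0).tolist())
P=pts(f); z=P[...,2]
sub=np.s_[195:215,185:260]; print(o["tcp_pos"])
for u,v in((200,198),(201,201),(238,205),(239,207),(224,212),(220,220),(222,214)): print(u,v,P[v,u].round(4))
E
```

```text
[[414.0, 424.0], [411.0, 398.0], [408.0, 364.0], [213.0, 393.0], [209.0, 368.0], [203.0, 334.0], [312.0, 408.0], [313.0, 382.0]]
[ 0.54866997 -0.14866848  0.07705677]
200 198 [ 0.5444 -0.1937  0.1362]
201 201 [ 0.5453 -0.1923  0.1281]
238 205 [ 0.5732 -0.1058  0.1325]
239 207 [ 0.5737 -0.1039  0.1271]
224 212 [ 0.5356 -0.1439  0.0849]
220 220 [ 0.5655 -0.1518  0.0851]
222 214 [ 0.5462 -0.1479  0.0874]
```

```bash
python3 - <<'E'
from h import *
from bench import r
for n in("scene","top"):
    f=r.grab_frame(n); o=r.get_obs(); R=cv2.Rodrigues(o["orientation"])[0]
    P=pts(f); L=(P-o["tcp_pos"])@R*1000
    hsv=cv2.cvtColor(f["image"],cv2.COLOR_RGB2HSV)
    m=(abs(L[...,0])<50)&(abs(L[...,1])<75)&(P[...,2]>.05)&(hsv[...,2]<110)&(f["depth"]>0)
    q=L[m]; print(n,len(q),o["tcp_pos"],o["orientation"],o["clock"])
    for lo in range(-160,40,10):
        k=q[(q[:,2]>=lo)&(q[:,2]<lo+10)]
        if len(k)>2: print(lo,len(k),"x",k[:,0].min().round(),k[:,0].max().round(),"y",k[:,1].min().round(),k[:,1].max().round(),np.median(k[:,1]).round())
E
```

```text
scene 8518 [ 0.54901295 -0.14868228  0.0773966 ] [ 3.10456916 -0.47503685  0.01130908] 2.35
-160 48 x -7.0 37.0 y -38.0 19.0 -24.0
-150 196 x -13.0 16.0 y -68.0 65.0 -28.0
-140 256 x -11.0 22.0 y -70.0 69.0 -7.0
-130 192 x -11.0 22.0 y -71.0 70.0 -14.0
-120 168 x -16.0 20.0 y -73.0 70.0 -6.0
-110 187 x -17.0 19.0 y -73.0 71.0 -34.0
-100 176 x -14.0 17.0 y -74.0 73.0 -43.0
-90 68 x -8.0 15.0 y -70.0 68.0 -0.0
-80 57 x -12.0 13.0 y -57.0 55.0 42.0
-70 62 x -11.0 12.0 y -56.0 55.0 41.0
-60 59 x -12.0 13.0 y -57.0 55.0 42.0
-50 26 x -7.0 12.0 y -49.0 55.0 42.0
-10 5 x -11.0 19.0 y -7.0 -6.0 -7.0
0 22 x -24.0 18.0 y -7.0 -6.0 -7.0
10 25 x -24.0 20.0 y -8.0 -5.0 -6.0
20 7 x -8.0 12.0 y -8.0 -6.0 -7.0
top 2371 [ 0.54907006 -0.14863874  0.0774499 ] [ 3.10458771 -0.4748821   0.01171709] 2.4
-160 10 x -11.0 9.0 y -66.0 -38.0 -62.0
-150 82 x -15.0 11.0 y -69.0 -35.0 -58.0
-140 20 x -14.0 9.0 y -70.0 -37.0 -58.0
-130 11 x -19.0 3.0 y -72.0 -28.0 -71.0
-120 24 x -19.0 15.0 y -73.0 -27.0 -38.0
-110 24 x -19.0 15.0 y -74.0 -32.0 -43.0
-100 22 x -14.0 5.0 y -75.0 -45.0 -51.0
-90 3 x -14.0 -2.0 y -47.0 -44.0 -45.0
20 10 x -21.0 -9.0 y -17.0 -7.0 -11.0
```

```bash
python3 - <<'E'
from h import *
from bench import r
f=r.grab_frame("scene"); o=r.get_obs()
print(o)
S=dict(np.load("scene.npz"))
for f,p,w in((f,o["tcp_pos"],o["orientation"]),(S,np.array([.26063,-.62201,.2]),np.array([-3.07836,-.61893,.0007]))):
    R=cv2.Rodrigues(w)[0]; P=pts(f); L=(P-p)@R*1000
    for sgn in(-1,1):
        m=(abs(L[...,0])<20)&(L[...,1]*sgn>30)&(L[...,1]*sgn<65)&(L[...,2]>-85)&(P[...,2]>.045)&(f["depth"]>0)
        h=np.histogram(L[m][:,2],bins=range(-85,20,5)); print(sgn,h[0].tolist())
        v,u=np.nonzero(m); k=np.argmax(L[m][:,2]); print("lowest px",u[k],v[k],L[m][k].round(1),f["image"][v[k],u[k]])
E
```

```text
{'clock': 2.45, 'joints': array([ 0.22322021,  0.45077268, -0.0877115 ,  1.92180501,  0.05653713,
        0.76394594, -1.77062382]), 'qvel': array([-0.00120378,  0.00186268, -0.00174386,  0.00402888,  0.00094708,
       -0.00460698, -0.0004266 ]), 'tau': array([ 2.18850863e-02, -5.16364396e+01,  9.88635421e-02, -2.18128842e+01,
        1.24519423e-02, -1.37758648e-02,  9.83391838e-04]), 'tcp_pos': array([ 0.54899617, -0.14859862,  0.0773404 ]), 'orientation': array([ 3.10460619, -0.47476953,  0.01158531]), 'contact_force': array([ 1.07484385, -0.40547362, -0.13618495]), 'moment': array([ 0.02205934, -0.01073236, -0.0559118 ]), 'gripper_force': 0.0, 'grip_width': 0.08475378082552247}
-1 [11, 12, 12, 15, 15, 13, 14, 7, 3, 0, 0, 0, 0, 0, 0, 0, 0, 0, 0, 0]
lowest px 240 208 [  3.8 -49.5 -41.6] [125 121 112]
1 [13, 19, 14, 14, 15, 20, 14, 10, 7, 0, 0, 0, 0, 0, 0, 0, 0, 0, 0, 0]
lowest px 203 202 [  1.8  42.4 -42. ] [49 49 50]
-1 [10, 12, 14, 10, 12, 10, 11, 5, 5, 0, 0, 0, 0, 0, 0, 0, 0, 0, 0, 0]
lowest px 63 106 [ -7.8 -49.4 -41.5] [66 58 52]
1 [14, 14, 15, 14, 11, 15, 12, 10, 4, 0, 0, 0, 0, 0, 0, 0, 0, 0, 0, 0]
lowest px 25 115 [  9.1  43.5 -42.9] [61 43 32]
```

Depth puts the open fingertips about 42 mm behind the reported TCP, not 13 mm, and this is the same in the first frame. So the reported TCP is about 29 mm too far along the tool. I'll work from the observed fingertips. Going down in small steps with force checks is safe under either reading.

>>> step_arm(
  moves=[
    [-2,0,10,0,-0.005,0,85],
    [-3,0,20,0,-0.007,0,85],
    [-3,0,30,0,-0.007,0,85],
    [-3,0,40,0,-0.007,0,85],
    [-3,0,47,0,-0.007,0,85],
    [-3,0,47,0,-0.007,0,85],
    [-3,0,47,0,-0.007,0,85],
  ],
)

```text
clock: 3.15
tcp_pos: [0.5453, -0.1474, 0.0287]
orientation: [-3.105, 0.474, 0.004]
contact_force: [0.2, -0.2, -0.3]
grip_width: 0.085
gripper_force: 0.0
```

```bash
python3 go.py 545.5 -147.5 26 -17.3; python3 - <<'E'
from h import *
from bench import r
f=r.grab_frame("scene")
cv2.imwrite("pics/g3.png",crop(f,170,170,120,90,6))
o=r.get_obs();R=cv2.Rodrigues(o["orientation"])[0]; L=(pts(f)-o["tcp_pos"])@R*1000
P=pts(f)
for sgn in(-1,1):
    m=(abs(L[...,0])<20)&(L[...,1]*sgn>30)&(L[...,1]*sgn<60)&(L[...,2]>-70)&(P[...,2]>.045)
    print(L[m].max(0).round(1),P[m][:,2].min().round(4))
m=(np.hypot(P[...,0]-.5455,P[...,1]+.1475)<.032)&(P[...,2]>.05)&(P[...,2]<.092)&(f["image"][...,0]>150)
q=P[m]; rc=cv2.minAreaRect((q[:,:2]*1000).astype(np.float32)); print(len(q),rc)
E
```

```text
t 3.15 tcp [ 545.3 -147.4   28.7] yaw -17.37 j [ 0.22  0.52 -0.08  1.95  0.07  0.68 -1.78] F [ 0.2 -0.2 -0.3] w 85.0
shift [ 0.2 -0.   2.7] turn [ 0.0001  0.0024 -0.0013]
[ 12.8 -43.2 -41.5] 0.0706
[ 12.2  55.7 -40.1] 0.0692
60 ((546.8770751953125, -147.71470642089844), (17.621885299682617, 53.21747589111328), 60.467708587646484)
```

View pics/g3.png

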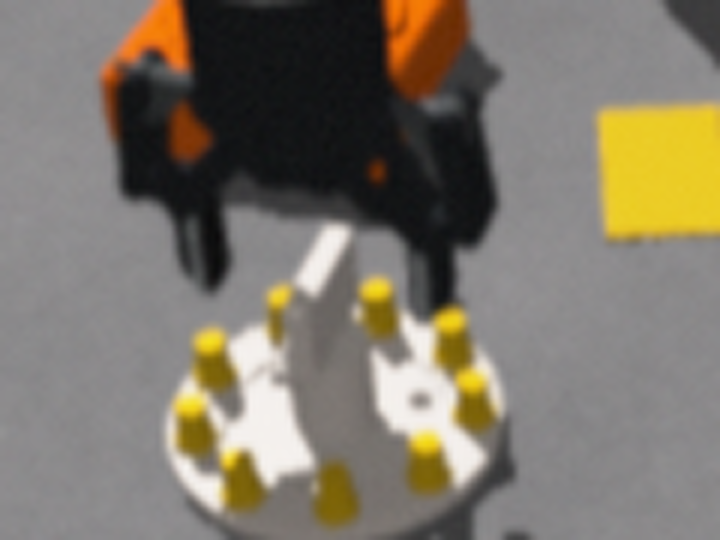

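The image shows the fingertips at crop (208,285) and (435,300), beside the bar at (330,270). Their tips are about 70 mm up, so closing brings them to about 57 mm, above the hub. Closing with a moderate grip.

>>> step_arm(
  moves=[
    [0,0,2,0,0,0,60],
    [0,0,2,0,0,0,40],
    [0,0,2,0,0,0,20],
    [0,0,2,0,0,0,8],
    [0,0,2,0,0,0,5],
    [0,0,2,0,0,0,5],
    [0,0,2,0,0,0,5],
    [0,0,2,0,0,0,5],
  ],
  grip_force=45,
)

```text
clock: 4.0
tcp_pos: [0.5456, -0.1473, 0.0271]
orientation: [-3.105, 0.474, 0.002]
contact_force: [-0.0, 0.3, 1.8]
grip_width: 0.0113
gripper_force: 45.9
```

```bash
python3 go.py 545.5 -147.5 86 -17.3; python3 - <<'E'
from h import *
from bench import r
f=r.grab_frame("scene"); o=r.get_obs();R=cv2.Rodrigues(o["orientation"])[0]; P=pts(f); L=(P-o["tcp_pos"])@R*1000
hsv=cv2.cvtColor(f["image"],cv2.COLOR_RGB2HSV)
m=(abs(L[...,0])<15)&(abs(L[...,1])>7)&(abs(L[...,1])<25)&(hsv[...,2]<80)&(P[...,2]>.05)&(L[...,2]>-60)
print(m.sum(),P[m][:,2].min() if m.any() else "", np.sort(L[m][:,2])[-5:])
E
```

```text
t 4.0 tcp [ 545.6 -147.3   27.1] yaw -17.36 j [ 0.22  0.52 -0.08  1.95  0.07  0.67 -1.78] F [-0.   0.3  1.8] w 11.3
shift [ -0.1   0.2 -58.9] turn [-0.0002  0.0015 -0.0011]
62 0.05738421274225414 [-37.22438491 -37.15273076 -36.55454845 -34.64189278 -30.30857884]
```

Gripped at 11.3 mm opening, tips at 57 mm. Lifting slowly.

>>> step_arm(
  moves=[
    [0,0,-3,0,0,0,5],
    [0,0,-10,0,0,0,5],
    [0,0,-20,0,0,0,5],
    [0,0,-35,0,0,0,5],
    [0,0,-50,0,0,0,5],
    [0,0,-65,0,0,0,5],
    [0,0,-80,0,0,0,5],
    [0,0,-95,0,0,0,5],
  ],
)

```text
clock: 4.85
tcp_pos: [0.5453, -0.1476, 0.1232]
orientation: [-3.105, 0.475, 0.003]
contact_force: [-0.3, 0.1, -3.4]
grip_width: 0.0112
gripper_force: 45.2
```

>>> step_arm(
  moves=[
    [0,0,-10,0,0,0,5],
    [0,0,-20,0,0,0,5],
    [0,0,-30,0,0,0,5],
    [0,0,-30,0,0,0,5],
    [0,0,-30,0,0,0,5],
  ],
)

```text
clock: 5.35
tcp_pos: [0.5454, -0.1475, 0.1518]
orientation: [-3.105, 0.474, 0.003]
contact_force: [-0.3, -0.9, -3.8]
grip_width: 0.0109
gripper_force: 45.3
```

```bash
python3 go.py 552 167.5 152 21.9; python3 - <<'E'
from h import *
from bench import r
f=r.grab_frame("scene"); cv2.imwrite("pics/g4.png",crop(f,160,110,250,150,3))
E
```

```text
t 5.35 tcp [ 545.4 -147.5  151.8] yaw -17.37 j [ 0.23  0.35 -0.09  1.87  0.04  0.93 -1.76] F [-0.3 -0.9 -3.8] w 10.9
shift [ -87.8 -302.6   -0. ] turn [-0.0007  0.002  -0.6854]
```

View pics/g4.png

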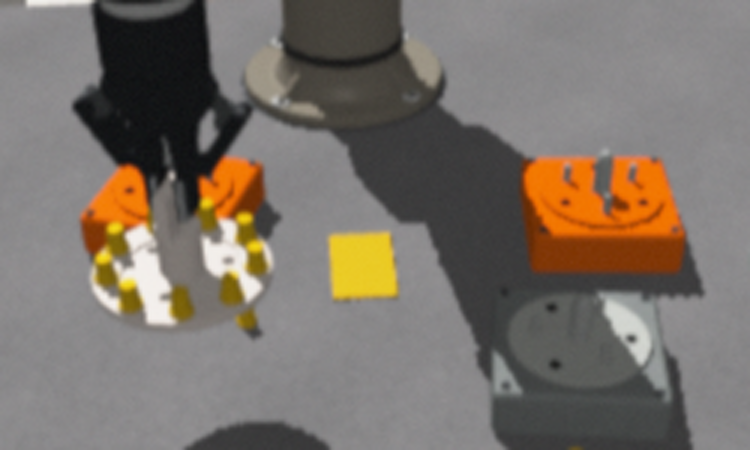

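The carrier is held level at crop (182,270), and the grey drive at (580,370) is undisturbed. Carrying it over.

>>> step_arm(
  moves=[
    [-7,-24,0,0,0,-0.055,5],
    [-19,-66,0,0,0,-0.15,5],
    [-31,-108,0,0,0,-0.245,5],
    [-44,-151,0,0,0,-0.34,5],
    [-56,-194,0,0,0,-0.44,5],
    [-68,-236,0,0,0,-0.535,5],
    [-79,-272,0,0,0,-0.62,5],
    [-86,-296,0,0,0,-0.67,5],
  ],
)

```text
clock: 6.2
tcp_pos: [0.5505, 0.1653, 0.1516]
orientation: [-3.084, -0.585, 0.004]
contact_force: [0.6, -0.6, -3.5]
grip_width: 0.0118
gripper_force: 45.2
```

>>> step_arm(
  moves=[
    [0,-6,0,0,0,-0.015,5],
    [0,-6,0,0,0,-0.015,5],
    [0,-6,0,0,0,-0.015,5],
  ],
)

```text
clock: 6.5
tcp_pos: [0.5494, 0.1648, 0.1515]
orientation: [3.085, 0.593, -0.005]
contact_force: [0.8, -0.9, -2.9]
grip_width: 0.0115
gripper_force: 45.2
```

```bash
python3 go.py 552 167.5 124 21.9; cat > see.py <<'E'
from m import *
from bench import r
def refine(f,p,k=2):
    g=255-cv2.cvtColor(f["image"],cv2.COLOR_RGB2GRAY).astype(float)
fs=[r.grab_frame(n) for n in("scene","top")]; o=r.get_obs(); uz=o["tcp_pos"][2]-.027
for n,f in zip(("scene","top"),fs):
    P=pts(f); hsv=cv2.cvtColor(f["image"],cv2.COLOR_RGB2HSV); t=o["tcp_pos"]
    m=(np.hypot(P[...,0]-t[0],P[...,1]-t[1])<.085)&(abs(P[...,2]-uz-.005)<.012)&(hsv[...,1]<60)
    e=cv2.minEnclosingCircle((P[m][:,:2]*1000).astype(np.float32)); print(n,m.sum(),"disc circ",np.round(e[0],1),round(e[1],1),"vs tcp",(t[:2]*1000).round(1))
im=np.hstack([blobs(f,o["tcp_pos"][:2],uz+.008,0,0,0) for f in fs])[...,::-1]
cv2.imwrite("pics/s1.png",np.vstack([im,np.hstack([crop(fs[0],300,120,100,100,4),crop(fs[1],180,130,100,100,4)])])[:,:] if 0 else cv2.resize(np.vstack([im,np.hstack([crop(fs[0],300,140,100,100,4),crop(fs[1],180,130,100,100,4)])]),(600,600)))
E
python3 see.py
```

```text
t 6.5 tcp [549.4 164.8 151.5] yaw 21.78 j [-0.13  0.39 -0.34  1.83  0.15  0.95 -1.73] F [ 0.8 -0.9 -2.9] w 11.5
shift [ 3.5 -1.6 27.5] turn [-0.0004  0.003  -0.0021]
scene 989 disc circ [553.4 165.6] 70.5 vs tcp [549.8 164.3]
top 303 disc circ [560.3 136.1] 60.5 vs tcp [549.8 164.3]
```

View pics/s1.png

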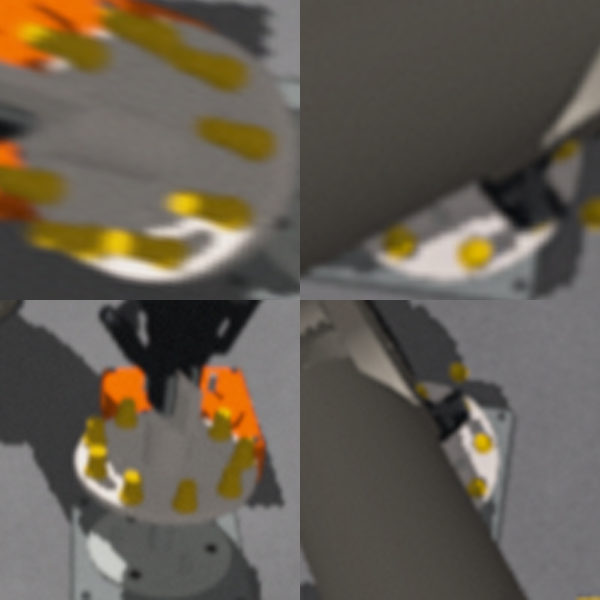

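The scene view shows the carrier level over the grey drive (crop (170,450) above (150,560)), its axis within about 2 mm of the spindle. Small correction, then a slow descent onto the spindle's taper with force checks.

>>> step_arm(
  moves=[
    [2.5,-1,0,0,0.002,-0.002,5],
    [2.5,-1,8,0,0.002,-0.002,5],
    [2.5,-1,16,0,0.002,-0.002,5],
    [2.5,-1,24,0,0.002,-0.002,5],
    [2.5,-1,29,0,0.002,-0.002,5],
    [2.5,-1,29,0,0.002,-0.002,5],
    [2.5,-1,29,0,0.002,-0.002,5],
  ],
)

```text
clock: 7.3
tcp_pos: [0.5516, 0.1682, 0.1229]
orientation: [-3.083, -0.599, 0.0]
contact_force: [0.2, -0.3, -3.1]
grip_width: 0.0117
gripper_force: 45.2
```

```bash
python3 go.py 551.5 166.5 114 21.9
```

```text
t 7.3 tcp [551.6 168.2 122.9] yaw 22.0 j [-0.14  0.42 -0.33  1.85  0.17  0.89 -1.74] F [ 0.2 -0.3 -3.1] w 11.7
shift [-0.7  1.6  8.9] turn [-0.0013 -0.0002  0.0017]
```

>>> step_arm(
  moves=[
    [-0.3,0.8,2,0,0,0,5],
    [-0.3,0.8,4,0,0,0,5],
    [-0.3,0.8,6,0,0,0,5],
    [-0.3,0.8,8,0,0,0,5],
    [-0.3,0.8,10,0,0,0,5],
    [-0.3,0.8,10,0,0,0,5],
    [-0.3,0.8,10,0,0,0,5],
  ],
)

```text
clock: 8.0
tcp_pos: [0.5516, 0.1673, 0.113]
orientation: [-3.083, -0.599, -0.0]
contact_force: [0.4, 0.4, -3.1]
grip_width: 0.0117
gripper_force: 45.2
```

```bash
python3 go.py 551.5 166.5 104 21.9; python3 -c "
from bench import r
print(r.get_obs()['moment'])"
```

```text
t 8.0 tcp [551.6 167.3 113. ] yaw 21.99 j [-0.14  0.44 -0.33  1.86  0.18  0.87 -1.75] F [ 0.4  0.4 -3.1] w 11.7
shift [-0.4  0.7  9. ] turn [-0.0012 -0.0003  0.0017]
[-0.01300186  0.03710087  0.0011367 ]
```

>>> step_arm(
  moves=[
    [0,0,1,0,0,0,5],
    [0,0,2,0,0,0,5],
    [0,0,3,0,0,0,5],
    [0,0,4,0,0,0,5],
    [0,0,5,0,0,0,5],
    [0,0,6,0,0,0,5],
    [0,0,6,0,0,0,5],
  ],
)

```text
clock: 8.7
tcp_pos: [0.5515, 0.1672, 0.1069]
orientation: [-3.083, -0.599, 0.0]
contact_force: [-0.7, 0.1, -3.1]
grip_width: 0.0111
gripper_force: 45.2
```

```bash
python3 go.py 551.5 167.3 96 21.9; python3 -c "
from bench import r
print(r.get_obs()['moment'])"
```

```text
t 8.7 tcp [551.5 167.2 106.9] yaw 21.99 j [-0.15  0.44 -0.33  1.86  0.18  0.86 -1.75] F [-0.7  0.1 -3.1] w 11.1
shift [ 0.  -0.  10.9] turn [-0.0012 -0.0001  0.0016]
[ 0.00381261 -0.00569876  0.02648707]
```

>>> step_arm(
  moves=[
    [0,0,1.5,0,0,0,5],
    [0,0,3,0,0,0,5],
    [0,0,4.5,0,0,0,5],
    [0,0,6,0,0,0,5],
    [0,0,7.5,0,0,0,5],
    [0,0,9,0,0,0,5],
    [0,0,9,0,0,0,5],
  ],
)

```text
clock: 9.4
tcp_pos: [0.5514, 0.1672, 0.0978]
orientation: [-3.083, -0.599, 0.0]
contact_force: [-0.2, 0.6, -3.0]
grip_width: 0.0113
gripper_force: 45.2
```

```bash
python3 go.py 551.5 167.3 92 21.9; python3 -c "
from bench import r
print(r.get_obs()['moment'])"
```

```text
t 9.4 tcp [551.4 167.2  97.8] yaw 21.99 j [-0.15  0.46 -0.32  1.87  0.19  0.84 -1.75] F [-0.2  0.6 -3. ] w 11.3
shift [ 0.1 -0.   5.8] turn [-0.0013 -0.      0.0015]
[ 0.01678279  0.03857578 -0.02124179]
```

>>> step_arm(
  moves=[
    [0,0,0.8,0,0,0,5],
    [0,0,1.6,0,0,0,5],
    [0,0,2.4,0,0,0,5],
    [0,0,3.2,0,0,0,5],
    [0,0,4,0,0,0,5],
    [0,0,4.8,0,0,0,5],
    [0,0,5.6,0,0,0,5],
    [0,0,5.6,0,0,0,5],
  ],
)

```text
clock: 10.2
tcp_pos: [0.5515, 0.1673, 0.0923]
orientation: [-3.083, -0.599, -0.0]
contact_force: [0.2, -1.3, -3.3]
grip_width: 0.0111
gripper_force: 45.2
```

```bash
python3 go.py 551.5 167.3 78 21.9; python3 -c "
from bench import r
print(r.get_obs()['moment'])"
```

```text
t 10.2 tcp [551.5 167.3  92.3] yaw 21.99 j [-0.15  0.46 -0.32  1.87  0.19  0.83 -1.76] F [ 0.2 -1.3 -3.3] w 11.1
shift [-0.   0.  14.3] turn [-0.0013 -0.0003  0.0015]
[-0.0534608   0.00339235  0.00036168]
```

>>> step_arm(
  moves=[
    [0,0,0.7,0,0,0,5],
    [0,0,1.4,0,0,0,5],
    [0,0,2.1,0,0,0,5],
    [0,0,2.8,0,0,0,5],
    [0,0,3.5,0,0,0,5],
    [0,0,3.5,0,0,0,5],
  ],
)

```text
clock: 10.8
tcp_pos: [0.5515, 0.1673, 0.0888]
orientation: [-3.083, -0.599, 0.0]
contact_force: [0.1, -0.0, -3.9]
grip_width: 0.0115
gripper_force: 45.2
```

```bash
python3 go.py 551.5 167.3 78 21.9; python3 - <<'E'
from h import *
from bench import r
print(r.get_obs()['moment'])
f=r.grab_frame("scene"); cv2.imwrite("pics/f1.png",crop(f,300,140,110,120,5))
E
```

```text
t 10.8 tcp [551.5 167.3  88.8] yaw 21.99 j [-0.15  0.47 -0.32  1.88  0.19  0.83 -1.76] F [ 0.1 -0.  -3.9] w 11.5
shift [-0.   0.  10.8] turn [-0.0013 -0.0002  0.0016]
[-0.02144514 -0.03315637 -0.00492305]
```

View pics/f1.png

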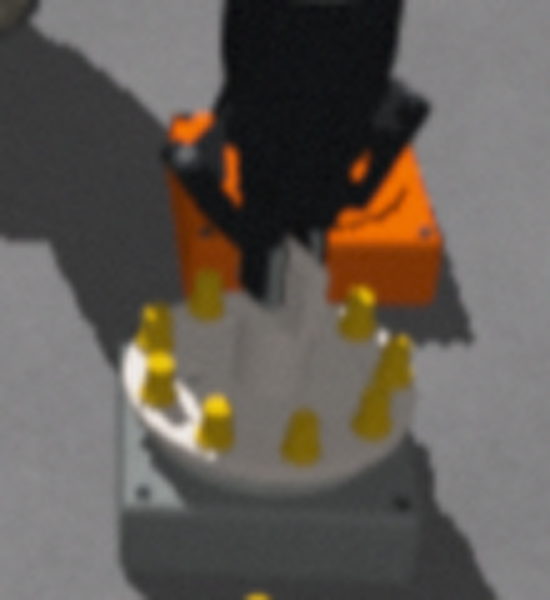

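The image shows the carrier level and low over the grey housing (disc at crop (270,400)), and it dropped past stud height without resistance. Continuing down slowly.

>>> step_arm(
  moves=[
    [0,0,0.9,0,0,0,5],
    [0,0,1.8,0,0,0,5],
    [0,0,2.7,0,0,0,5],
    [0,0,3.6,0,0,0,5],
    [0,0,4.5,0,0,0,5],
    [0,0,5.4,0,0,0,5],
    [0,0,6.3,0,0,0,5],
    [0,0,7,0,0,0,5],
  ],
)

```text
clock: 11.65
tcp_pos: [0.5516, 0.1673, 0.0819]
orientation: [-3.083, -0.599, -0.0]
contact_force: [0.1, -0.3, -3.2]
grip_width: 0.0111
gripper_force: 45.2
```

>>> step_arm(
  moves=[
    [0,0,0.5,0,0,0,5],
    [0,0,1,0,0,0,5],
    [0,0,1.5,0,0,0,5],
    [0,0,2,0,0,0,5],
    [0,0,2.5,0,0,0,5],
    [0,0,2.5,0,0,0,5],
  ],
)

```text
clock: 12.25
tcp_pos: [0.5516, 0.1673, 0.0794]
orientation: [-3.083, -0.599, -0.0]
contact_force: [-0.0, 0.4, -3.8]
grip_width: 0.0111
gripper_force: 45.2
```

>>> step_arm(
  moves=[
    [0,0,0.3,0,0,0,5],
    [0,0,0.6,0,0,0,5],
    [0,0,0.9,0,0,0,5],
    [0,0,1.2,0,0,0,5],
    [0,0,1.2,0,0,0,5],
  ],
)

```text
clock: 12.75
tcp_pos: [0.5517, 0.1674, 0.0783]
orientation: [-3.083, -0.599, -0.001]
contact_force: [-0.7, 0.3, -2.4]
grip_width: 0.0113
gripper_force: 45.3
```

>>> step_arm(
  moves=[
    [0,0,0.3,0,0,0,5],
    [0,0,0.6,0,0,0,5],
    [0,0,0.6,0,0,0,5],
  ],
)

```text
clock: 13.05
tcp_pos: [0.5517, 0.1674, 0.0778]
orientation: [-3.083, -0.599, -0.001]
contact_force: [0.3, -0.2, -0.4]
grip_width: 0.0113
gripper_force: 45.6
```

The pads are now taking the weight. A touch more to seat it, with a light press.

>>> step_arm(
  moves=[
    [0,0,0.3,0,0,0,5],
    [0,0,0.5,0,0,0,5],
    [0,0,0.5,0,0,0,5],
  ],
)

```text
clock: 13.35
tcp_pos: [0.5517, 0.1674, 0.0773]
orientation: [-3.083, -0.599, -0.001]
contact_force: [-0.8, -0.6, 0.3]
grip_width: 0.0114
gripper_force: 45.8
```

```bash
python3 go.py 551.5 167.3 78 21.9
```

```text
t 13.35 tcp [551.7 167.4  77.3] yaw 21.99 j [-0.16  0.48 -0.32  1.88  0.2   0.8  -1.77] F [-0.8 -0.6  0.3] w 11.4
shift [-0.3  0.  -0.7] turn [-0.0012 -0.0007  0.0016]
```

Weight is fully on the pads, at a net force of about 0. Releasing gently.

>>> step_arm(
  moves=[
    [0,0,0.5,0,0,0,14],
    [0,0,0.5,0,0,0,18],
    [0,0,0.5,0,0,0,24],
    [0,0,0.5,0,0,0,32],
    [0,0,0.5,0,0,0,40],
    [0,0,0.5,0,0,0,50],
    [0,0,0.5,0,0,0,50],
    [0,0,0.5,0,0,0,50],
  ],
)

```text
clock: 14.15
tcp_pos: [0.5516, 0.1673, 0.0766]
orientation: [-3.083, -0.599, -0.0]
contact_force: [-0.2, 0.3, 0.4]
grip_width: 0.0497
gripper_force: 0.0
```

```bash
python3 go.py 551.5 167.3 150 21.9;
```

```text
t 14.15 tcp [551.6 167.3  76.6] yaw 21.99 j [-0.16  0.48 -0.32  1.89  0.2   0.8  -1.77] F [-0.2  0.3  0.4] w 49.7
shift [ -0.1  -0.1 -73.4] turn [-0.0013 -0.0004  0.0015]
```

>>> step_arm(
  moves=[
    [0,0,-5,0,0,0,50],
    [0,0,-15,0,0,0,50],
    [0,0,-30,0,0,0,50],
    [0,0,-50,0,0,0,50],
    [0,0,-75,0,0,0,50],
    [0,0,-100,0,0,0,50],
    [0,0,-120,0,0,0,50],
    [0,0,-120,0,0,0,50],
  ],
)

```text
clock: 14.95
tcp_pos: [0.5538, 0.1682, 0.2013]
orientation: [-3.082, -0.599, -0.012]
contact_force: [-0.1, 1.2, -0.2]
grip_width: 0.05
gripper_force: 0.0
```

```bash
python3 - <<'E'
from h import *
from bench import r
f=r.grab_frame("scene"); o=r.get_obs(); print(o["clock"],o["tcp_pos"],o["contact_force"])
P=pts(f); hsv=cv2.cvtColor(f["image"],cv2.COLOR_RGB2HSV); z=P[...,2]; d=np.hypot(P[...,0]-.5535,P[...,1]-.167)
m=(d<.066)&(z>.04)&(z<.07)&(hsv[...,1]<60)
q=P[m]; A=np.c_[q[:,:2]-q[:,:2].mean(0),np.ones(len(q))]
for _ in range(4):
    c=np.linalg.lstsq(A,q[:,2],rcond=None)[0]; k=abs(A@c-q[:,2])<.003; A,q=A[k],q[k]
print("disc top plane: slopes",c[:2].round(4),"z",c[2].round(4),len(q))
b=P[(d<.04)&(z>.11)&(z<.16)&(hsv[...,2]>60)]; print("bar top z",np.percentile(b[:,2],[50,90,98]).round(4),b.mean(0).round(3))
y=(hsv[...,0]>20)&(hsv[...,0]<32)&(hsv[...,1]>150)
print("cup tops",np.percentile(z[(d<.08)&y],95).round(4))
# loose things unmoved?
g=dict(np.load("scene.npz")); 
for n,(u,v) in dict(cup_a=(352,265),case=(118,283),mouse=(137,204),card=(281,198)).items():
    print(n,np.abs(f["image"][v-12:v+12,u-12:u+12].astype(int)-g["image"][v-12:v+12,u-12:u+12]).mean().round(1))
cb=(y&(z<.03)&(np.hypot(P[...,0]-.48,P[...,1]+.12)<.05)); print("cup_b",cb.sum(),P[cb].mean(0).round(3))
E
```

```text
15.0 [0.55278974 0.16774905 0.19926366] [-0.75048467 -1.20384645 -0.36806406]
disc top plane: slopes [-0.0156  0.0034] z 0.0563 533
bar top z [0.128  0.1357 0.1367] [0.559 0.167 0.126]
cup tops 0.0796
cup_a 6.0
case 45.4
mouse 1.4
card 15.0
cup_b 42 [ 0.456 -0.108  0.011]
```

```bash
python3 - <<'E'
from h import *
from bench import r
f=r.grab_frame("scene"); g=dict(np.load("scene.npz"))
for n,(u,v) in dict(cup_a=(352,265),case=(118,283),card=(281,198)).items():
    for F in(g,f):
        h=cv2.cvtColor(F["image"],cv2.COLOR_RGB2HSV)[v-25:v+25,u-25:u+25]; m=(h[...,0]>18)&(h[...,0]<34)&(h[...,1]>140)
        y,x=np.nonzero(m); print(n,len(x),(x.mean()+u-25).round(1),(y.mean()+v-25).round(1),F["image"][v-25:v+25,u-25:u+25].mean((0,1)).round())
g0=dict(np.load("top.npz")); t=r.grab_frame("top"); o=r.get_obs(); print(o["clock"],o["contact_force"])
cv2.imwrite("pics/x.png",f["image"][:,:,::-1])
E
```

```text
cup_a 75 351.0 264.3 [91. 90. 87.]
cup_a 75 351.0 264.3 [94. 93. 90.]
case 317 117.7 283.4 [82. 78. 68.]
case 311 117.8 283.3 [126. 120. 103.]
card 442 280.4 198.3 [125. 118.  92.]
card 446 280.5 198.3 [146. 138. 111.]
15.1 [-0.37697339  0.05998277 -0.81143053]
```

Nothing else moved; the differences are only shadows. The carrier sits at home height, and the robot is clear. Handing in.

```bash
python3 -c "
from bench import r
print(r.hand_in())"
```

```text
the job is handed in; nothing more can be done
None
```

The carrier is on the grey turntable with its studs engaged, down on the rubber pads (underside at about 50–51 mm by the arm's reading, 48–49 mm by the camera depth, against 51 mm nominal) and released after about 15 s; measured forces stayed under 5 N, the cups, case and mouse I checked had not moved, and the job is handed in.

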